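# Set the tent's air extraction lever to full through its zigzag gate

### The job

Two lever boxes for the tent's air ducts stand on the sampling table. On the one whose top panel has a zigzag slot, move the ball-headed lever from the near end of the slot through the gate (as seen from the robot: away, across to the left, away again) fully home to the far end, and let go so that it stays there. Leave the lever in the straight slot and the rack of sample tubes alone.

Things in the scene. Friction and masses are not known exactly. Their poses are not given: they have to be found in the camera images.
- zig_unit: Fixed grey box, metal top panel with a zigzag slot, 150 (x) by 130 (y) by 120 mm high. Origin: centre of its underside, on the table; x away from the robot (yaw within 0.5 rad), y left, z up. Slot in this frame: near leg x -35 to 10, y -36 to -16 mm; cross leg x -10 to 10, y -36 to 36; far leg x -10 to 35, y 16 to 36. Its edges stop the lever's 10 mm steel stem.
- zig_knob (a point): Centre of the black ball, 36 mm in diameter, on top of the zigzag lever, 185 mm from its pivot; 200 mm above the table when upright, about 186 mm at the ends. Path of the ball in the frame of zig_unit: starts near x -45, y -47 mm; cross leg from x 0, y -47 to x 0, y 47; far end, fully home, about x 53, y 47; about 9 mm of play to each side.
- zig_fore (a joint): Tilt of the zigzag lever away from the robot along its box's x, rad: 0 upright, about -0.3 at the near end and 0.3 at the far end of the slot. The lever tilts both ways (along x and y) about a pivot on the box's axis, 15 mm above the table. It moves with 1 to 3 N at the ball, has no spring and stays where it is left.
- straight_knob (a point): Centre of the black ball of the other lever, same size and build, on a like box whose panel has one straight slot, 70 by 20 mm; that box stands on the other side, left or right. Leave it alone.
- tube_rack: Loose cream rack, 75 (x) by 190 (y) by 30 mm, with twelve upright red-capped sample tubes, 100 mm high over all, 0.6 kg, standing beyond the two boxes. Origin: centre of its underside. Leave it alone.

How it is judged:
On the way, in this order (a step that is already met when the one before it is completed fails the run):
1. the zigzag lever has come along the near leg to the right end of the cross leg (x of zig_knob in the frame of zig_unit above -0.022 m and y of zig_knob in the frame of zig_unit below -0.02 m).
2. the zigzag lever has crossed to the left end of the cross leg (x of zig_knob in the frame of zig_unit below 0.026 m and y of zig_knob in the frame of zig_unit above 0.02 m).
At the end, for the whole second after the job is handed in: The zigzag lever is let go at the far end of the far leg: its ball at least 38 mm beyond the middle of its box (fully home is about 53 mm) and at least 25 mm to the left of the middle (x of zig_knob in the frame of zig_unit above 0.038 m and y of zig_knob in the frame of zig_unit above 0.025 m); the robot touches nothing.
It fails at once if the lever in the straight slot is moved by more than 15 mm (distance of straight_knob from where it was at the start of the episode above 0.015 m).
It fails at once if the tube rack is shifted by more than 20 mm (distance of tube_rack from where it was at the start of the episode above 0.02 m).
It fails at once if the tube rack is tipped by more than 0.3 rad (angle between tube_rack's own z axis and vertical above 0.3 rad).
It also fails if it takes over 35 s, if anything falls off the work surface, if the arm or the gripper's body presses on something with over 40 N, if the wrist force passes 120 N, or if a joint passes its speed limit or range.

### The arm

A 7-joint arm with a two-finger parallel gripper is mounted at the origin on the work surface. World frame = base frame: x ahead of the robot, y to its left, z up, the work surface at z = 0. Lengths are in m, angles in rad, forces in N, time in s.
With the tool pointing down it reaches from about 0.425 to 0.825 m from the base axis. Payload 3.6 kg.
Tool frame: the origin (TCP) lies on the centre line of the jaws, within the pads' length; the fingertips stand manip.finger_overhang ahead of it and the grasp point (between the pads) lies 5 mm behind it (manip.finger_overhang is the distance from the TCP to the fingertips, in m); z points along the fingers, y is the line along which they close (so a half turn about z gives the same grasp; the last joint's range is limited). The gripper opens to 93 mm and grips with 3 to 60 N. Pads are 15 mm wide; open, the fingers measure 128 mm over their backs; the gripper's body (75 mm by 188 mm) begins 65 mm behind the grasp point.
Start: joints at [-1.181, 0.615, -0.013, 1.423, 0.008, 1.103, -0.04], TCP at [0.263, 0.594, 0.233] pointing down, gripper open.
Joint ranges: [-3.12, 3.12], [-0.3, 2.06], [-1.34, 1.32], [0.26, 2.42], [-1.36, 4.5], [0.01, 1.98], [-2.84, 2.84]. Speed limits (rad/s): [2.79, 2.79, 3.14, 3.14, 3.14, 3.14, 3.14].

### API

Orientations are given as a unit quaternion [w, x, y, z].
In Python, from station import manip gives the robot as it stands.
- The arm moves only by the tool arm_command, never from a script. Its argument "commands" is a list that holds one entry, the list of rows, each a list of 7 numbers: the shift along the world's x, y, z each as a share of 100 mm, from -1 to 1, then the turn, a rotation vector about the world's x, y, z each as a share of 0.15 rad, from -1 to 1, then the gripper's target within -1 to 1 (shut at 1, half-way at 0, fully open at -1). A call has exactly 8 rows; each row shifts and turns the commanded pose from where the row before left it; what a row does not reach is not made up. A row lasts 1/10 s, in which the tool goes at most 50 mm and 8.59 degrees, less where a joint would pass 70% of its speed; a pose out of reach is approached as far as the arm can. A call with a number of a shift or a turn outside -1 to 1 is refused whole. A call with a gripper value outside its range is refused whole. The fingers move at their own pace and stop on an object; "newtons" is the grip in N (left out, the last holds). Time passes only in rows, so rows that do not move let the fingers close, or fill a call up. It gives the time, the measured TCP pose, the force, the opening and the grip force at its end, in the units of the state.
- manip.state(): the state, without advancing time (a new reading comes with each control period).
- manip.camera(name): name is "side" or "top"; returns a dict with "pixels" (480x640x3 uint8, red, green, blue), "fx", "fy", "cx", "cy" (pixels), "dist" ([k1, k2, p1, p2, k3] as OpenCV has them; the pictures are not rectified), "rvec" (rotation vector, rad) and "tvec" (3), from world to camera coordinates, as OpenCV has them. Camera axes: x right, y down, z forward; pixel columns grow to the right and rows downward; lengths in m; the calibration is good to about 2 mm. A picture is of the moment at which its call begins. There is no depth.
- manip.job_done(): hands the job in; it is judged then, once.
The state is a dict: "clock": time; "joints": joint angles; "qvel": joint speeds; "joint_efforts": joint torques, N m; "tcp_pos": TCP position; "tool_rot": TCP orientation; "contact_force": force on the tool from outside, world axes, zero at the start; "torque": the same for the moment, N m; "width": finger opening in m; "gripper_force": force on a finger pad.
Only numpy, scipy, OpenCV 4.12 (cv2) and the standard library are available. Lean on these libraries where they do the work, as an engineer would, in place of code of your own. Each camera call takes 0.05 s, during which the arm holds its last target. There are 200 camera calls.

## Working session

There is one attempt and no reset: what is moved stays moved. The work goes in short steps, Python scripts to look and compute and a tool call to move; the robot and the scene stay as the last step left them, time stands still between calls to the robot, and variables do not carry over. Pictures are saved under pics/ and viewed, at most 10 in all, crops included, and the job is handed in when it is done.

Besides the shell and the picture viewer there is one more tool, called in YAML: its name, and indented under it one key for each argument. arm_command: Moves the arm, as the interface text tells. Shift numbers are shares of 100 mm and turn numbers shares of 0.15 rad, none past 1 either way. Its arguments: {"type":"object","properties":{"commands":{"type":"array"},"newtons":{"type":"number"}},"required":["commands"]}

```bash
mkdir -p pics
cat > h.py <<'E'
from station import manip
import cv2, numpy as np
def snap(n,f):
    c=manip.camera(n); cv2.imwrite(f'pics/{f}.png',cv2.cvtColor(c['pixels'],cv2.COLOR_RGB2BGR)); return c
def par(c):
    K=np.array([[c['fx'],0,c['cx']],[0,c['fy'],c['cy']],[0,0,1.]]); R=cv2.Rodrigues(np.array(c['rvec'],float))[0]
    return K,np.array(c['dist'],float),R,np.array(c['tvec'],float).ravel()
def ray(c,p):
    K,d,R,t=par(c); u=cv2.undistortPoints(np.array([[p]],float),K,d)[0,0]
    return -R.T@t, R.T@np.array([u[0],u[1],1])
def atz(c,p,z):
    o,r=ray(c,p); return o+r*(z-o[2])/r[2]
def tri(c1,p1,c2,p2):
    a,r=ray(c1,p1);b,s=ray(c2,p2); k=np.linalg.lstsq(np.c_[r,-s],b-a,rcond=None)[0]
    x,y=a+k[0]*r,b+k[1]*s; return (x+y)/2,np.linalg.norm(x-y)
def proj(c,P):
    K,d,R,t=par(c); return cv2.projectPoints(np.array(P,float).reshape(-1,3),np.array(c['rvec'],float),t,K,d)[0].reshape(-1,2)
E
python3 - <<'E'
from h import *
import pickle
s=manip.state();print(s,manip.finger_overhang)
for n in('top','side'):
    c=snap(n,n+'0');pickle.dump(c,open(n+'0.pkl','wb'))
E
```

```text
{'clock': 0.0, 'joints': array([-1.18049711,  0.61592218, -0.01262784,  1.42489212,  0.00812021,
        1.10341266, -0.04041989]), 'qvel': array([ 1.61762657e-03, -3.27939381e-04,  3.87393480e-04,  1.69057671e-04,
       -2.95257544e-04,  7.28976047e-05,  4.65048621e-04]), 'joint_efforts': array([ 2.91068873e-04, -4.58928609e+01,  2.09116526e-01, -1.65749162e+01,
       -6.10860600e-02,  2.02230038e-02,  2.28195227e-04]), 'tcp_pos': array([0.26282587, 0.5936608 , 0.23148144]), 'tool_rot': array([-2.43158105e-04,  2.06862396e-01,  9.78369194e-01, -1.26880255e-03]), 'contact_force': array([ 0.44586643, -0.62983546,  0.58878762]), 'torque': array([ 0.08279272,  0.03658253, -0.02111403]), 'gripper_force': 0.0, 'width': 0.09308011244934415} 0.014
```

View pics/top0.png

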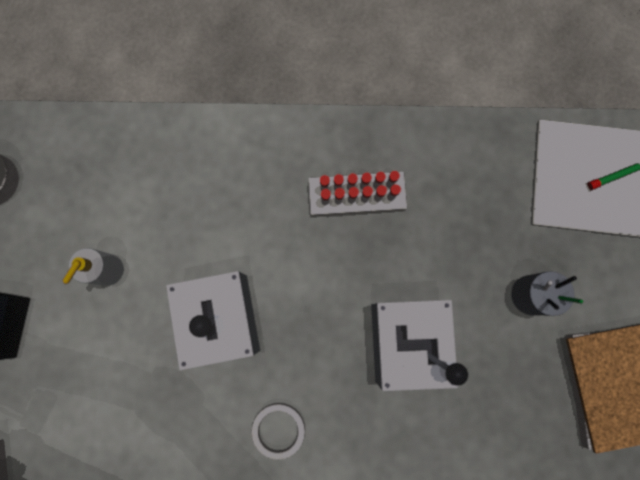

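View pics/side0.png

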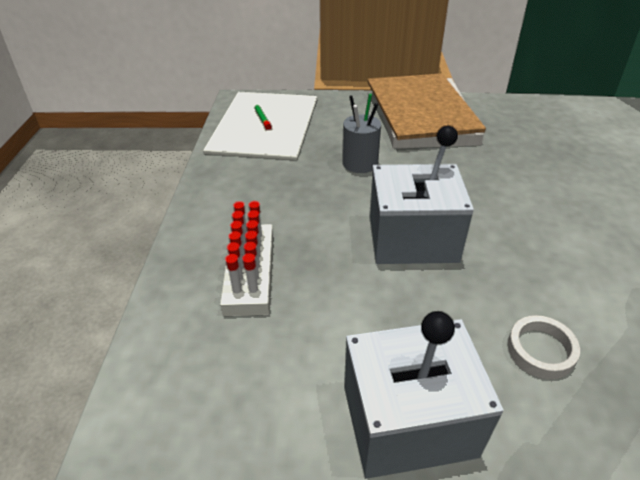

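The top view shows the zigzag box on the right: panel corners at about (377,303), (450,301), (457,388) and (383,390), ball at (457,374). In the side view the ball is at (447,136).

Run:
```python
from h import *
import pickle
t,s=[pickle.load(open(n+'0.pkl','rb')) for n in('top','side')]
P=[atz(t,p,.12) for p in[(377,303),(450,301),(457,388),(383,390)]]
for p in P: print(p)
print('sides',[np.linalg.norm(P[i]-P[i-1]).round(4) for i in range(4)])
c=sum(P)/4; d=(P[0]+P[1]-P[2]-P[3]); e=(P[0]+P[3]-P[1]-P[2]); print(c,np.arctan2(d[1],d[0]),np.arctan2(-e[0],e[1]))
S=[atz(s,p,.12) for p in[(373,166),(456,165),(470,209),(376,212)]];print(S,sum(S)/4)
k,err=tri(t,(457,374),s,(447,136));print('ball',k,err)
print('straight',tri(t,(201,326),s,(437,327)))
y=np.arctan2(d[1],d[0]);R=np.array([[np.cos(y),-np.sin(y)],[np.sin(y),np.cos(y)]])
print('ball in box',R.T@(k-c)[:2])
for n,v in(('near',(-45,-47)),('cr',(0,-47)),('cl',(0,47)),('far',(53,47))): print(n,c[:2]+R@np.array(v)/1000)
print('rack',atz(t,(357,193),.03))
```

```text
[ 0.56059865 -0.11846045  0.12      ]
[ 0.5664575  -0.24656988  0.12      ]
[ 0.41802822 -0.25632444  0.12      ]
[ 0.41222065 -0.12920232  0.12      ]
sides [np.float64(0.1488), np.float64(0.1282), np.float64(0.1487), np.float64(0.1273)]
[ 0.48932626 -0.18763927  0.12      ] 0.06894691417947921 0.04567736359484806
[array([ 0.56865541, -0.24289725,  0.12      ]), array([ 0.4203033 , -0.25173614,  0.12      ]), array([ 0.41713753, -0.12670956,  0.12      ]), array([ 0.56800966, -0.11350655,  0.12      ])] [ 0.49352648 -0.18371237  0.12      ]
ball [ 0.44840932 -0.24004913  0.18547768] 0.0004650753715190458
straight (array([0.51766179, 0.17298639, 0.1972404 ]), np.float64(0.0009432791943487724))
ball in box [-0.04443036 -0.04946648]
near [ 0.44767111 -0.23762776]
cr [ 0.49256419 -0.2345276 ]
cl [ 0.48608832 -0.14075094]
far [ 0.53896239 -0.13709965]
rack [ 0.77721715 -0.0882496   0.03      ]
```

arm_command:
  commands:
    - [[0, 0, 0.5, 0, 0, -0.5, -1], [0, 0, 0.5, 0, 0, -0.5, -1], [0.3, -0.35, 0, 0, 0, -0.5, -1], [0.3, -0.35, 0, 0, 0, -0.5, -1], [0.3, -0.35, 0, 0, 0, -0.5, -1], [0.3, -0.35, 0, 0, 0, -0.5, -1], [0.3, -0.35, 0, 0, 0, -0.5, -1], [0.3, -0.35, 0, 0, 0, -0.5, -1]]
  newtons: 12

```text
clock: 0.9
tcp_pos: [0.4438, 0.3826, 0.3323]
tool_rot: [-0.0, 0.488, 0.873, -0.0]
contact_force: [1.0, 0.3, -0.2]
width: 0.0932
gripper_force: 0.0
```

arm_command:
  commands:
    - [[0.05, -0.42, 0, 0, 0, -0.41, -1], [0.05, -0.42, 0, 0, 0, -0.41, -1], [0.05, -0.42, 0, 0, 0, -0.41, -1], [0.05, -0.42, 0, 0, 0, -0.41, -1], [0.05, -0.42, 0, 0, 0, -0.41, -1], [0.05, -0.42, 0, 0, 0, -0.41, -1], [0.05, -0.42, 0, 0, 0, -0.41, -1], [0.05, -0.42, 0, 0, 0, -0.41, -1]]

```text
clock: 1.7
tcp_pos: [0.4827, 0.0467, 0.3324]
tool_rot: [-0.0, 0.686, 0.728, -0.0]
contact_force: [0.9, -0.2, 0.3]
width: 0.0933
gripper_force: 0.0
```

arm_command:
  commands:
    - [[-0.05, -0.41, 0, 0, 0, 0, -1], [-0.05, -0.41, 0, 0, 0, 0, -1], [-0.05, -0.41, 0, 0, 0, 0, -1], [-0.05, -0.41, 0, 0, 0, 0, -1], [-0.05, -0.41, 0, 0, 0, 0, -1], [-0.05, -0.41, 0, 0, 0, 0, -1], [-0.05, -0.41, 0, 0, 0, 0, -1], [0, 0, 0, 0, 0, 0, -1]]

```text
clock: 2.5
tcp_pos: [0.4452, -0.2454, 0.3326]
tool_rot: [0.001, 0.689, 0.725, -0.002]
contact_force: [-0.8, 0.4, 0.5]
width: 0.093
gripper_force: 0.0
```

arm_command:
  commands:
    - [[0.03, 0.05, -0.38, 0, 0, 0, -1], [0, 0, -0.38, 0, 0, 0, -1], [0, 0, -0.38, 0, 0, 0, -1], [0, 0, -0.2, 0, 0, 0, -1], [0, 0, -0.18, 0, 0, 0, -1], [0, 0, 0, 0, 0, 0, -1], [0, 0, 0, 0, 0, 0, -1], [0, 0, 0, 0, 0, 0, -1]]

```text
clock: 3.3
tcp_pos: [0.4518, -0.2338, 0.1817]
tool_rot: [0.001, 0.685, 0.729, 0.0]
contact_force: [-0.0, 0.4, -0.1]
width: 0.0933
gripper_force: 0.0
```

Run:
```python
from h import *
a=snap('top','a');b=snap('side','b')
I=lambda n,x,y:cv2.resize(cv2.imread(f'pics/{n}.png')[y:y+180,x:x+180],(400,400),interpolation=2)
cv2.imwrite('pics/ab.png',np.hstack([I('a',360,280),I('b',350,60)]))
print(manip.state()['tcp_pos'])
```

```text
[ 0.45174372 -0.23388789  0.18169952]
```

View pics/ab.png

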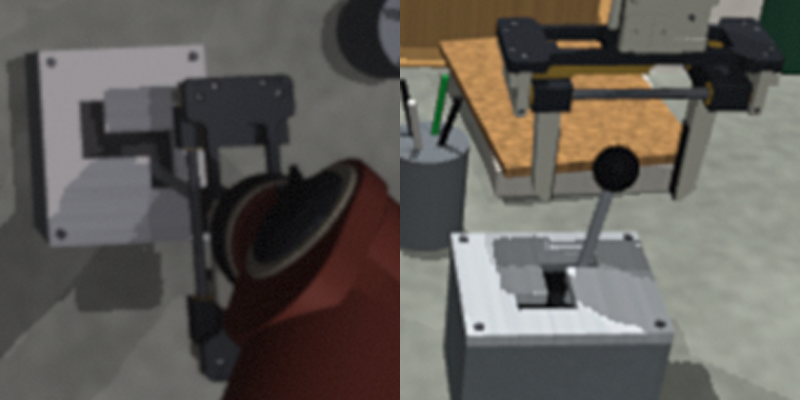

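The side crop shows the ball (crop pixel 615,168) between the open fingers. I'll shift 5 mm in y and close.

arm_command:
  commands:
    - [[0, -0.05, 0, 0, 0, 0, -1], [0, 0, 0, 0, 0, 0, 0.5], [0, 0, 0, 0, 0, 0, 1], [0, 0, 0, 0, 0, 0, 1], [0, 0, 0, 0, 0, 0, 1], [0, 0, 0, 0, 0, 0, 1], [0, 0, 0, 0, 0, 0, 1], [0, 0, 0, 0, 0, 0, 1]]
  newtons: 12

```text
clock: 4.2
tcp_pos: [0.4511, -0.2386, 0.1806]
tool_rot: [-0.0, 0.685, 0.729, -0.0]
contact_force: [0.3, 0.0, 0.1]
width: 0.0416
gripper_force: 0.0
```

arm_command:
  commands:
    - [[0, 0, 0, 0, 0, 0, 1], [0, 0, 0, 0, 0, 0, 1], [0, 0, 0, 0, 0, 0, 1], [0, 0, 0, 0, 0, 0, 1], [0, 0, 0, 0, 0, 0, 1], [0, 0, 0, 0, 0, 0, 1], [0, 0, 0, 0, 0, 0, 1], [0, 0, 0, 0, 0, 0, 1]]

```text
clock: 5.0
tcp_pos: [0.4509, -0.2387, 0.1806]
tool_rot: [-0.0, 0.685, 0.729, -0.0]
contact_force: [-1.0, -0.3, 1.1]
width: 0.0349
gripper_force: 12.0
```

arm_command:
  commands:
    - [[0.07, 0.005, 0.02, 0, 0, 0, 1], [0.07, 0.005, 0.02, 0, 0, 0, 1], [0.07, 0.005, 0.02, 0, 0, 0, 1], [0.07, 0.005, 0.01, 0, 0, 0, 1], [0.07, 0.005, 0.01, 0, 0, 0, 1], [0.06, 0.005, 0, 0, 0, 0, 1], [0, 0, 0, 0, 0, 0, 1], [0, 0, 0, 0, 0, 0, 1]]

```text
clock: 5.8
tcp_pos: [0.4937, -0.236, 0.1891]
tool_rot: [0.002, 0.685, 0.729, 0.001]
contact_force: [-0.9, -1.4, 3.0]
width: 0.0352
gripper_force: 12.0
```

arm_command:
  commands:
    - [[-0.01, 0.06, 0.01, 0, 0, 0, 1], [0, 0.06, 0.01, 0, 0, 0, 1], [-0.01, 0.06, 0.01, 0, 0, 0, 1], [0, 0.06, 0.01, 0, 0, 0, 1], [-0.01, 0.06, 0.01, 0, 0, 0, 1], [0, 0.06, 0.01, 0, 0, 0, 1], [0, 0.06, 0, 0, 0, 0, 1], [0, 0.06, 0, 0, 0, 0, 1]]

```text
clock: 6.6
tcp_pos: [0.4893, -0.1869, 0.1949]
tool_rot: [0.0, 0.685, 0.729, 0.0]
contact_force: [1.2, -1.6, 5.8]
width: 0.035
gripper_force: 12.0
```

arm_command:
  commands:
    - [[-0.01, 0.06, 0, 0, 0, 0, 1], [0, 0.06, 0, 0, 0, 0, 1], [-0.01, 0.06, -0.01, 0, 0, 0, 1], [0, 0.06, -0.01, 0, 0, 0, 1], [-0.01, 0.06, -0.01, 0, 0, 0, 1], [0, 0.06, -0.01, 0, 0, 0, 1], [0, 0.06, -0.01, 0, 0, 0, 1], [0, 0.04, -0.01, 0, 0, 0, 1]]

```text
clock: 7.4
tcp_pos: [0.4857, -0.1403, 0.1883]
tool_rot: [-0.001, 0.685, 0.729, 0.0]
contact_force: [0.9, -0.5, 5.0]
width: 0.0352
gripper_force: 12.0
```

Run:
```python
from h import *
a=snap('top','c');b=snap('side','d')
I=lambda n,x,y:cv2.resize(cv2.imread(f'pics/{n}.png')[y:y+180,x:x+180],(400,400),interpolation=2)
cv2.imwrite('pics/cd.png',np.hstack([I('c',360,280),I('d',350,60)]))
s=manip.state();print(s['tcp_pos'],s['contact_force'])
```

```text
[ 0.48573857 -0.14018179  0.188239  ] [1.16302472 0.76569504 4.53043322]
```

View pics/cd.png

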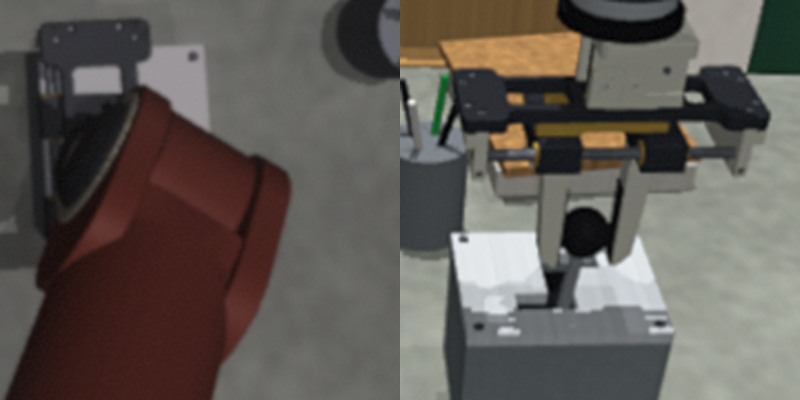

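The ball (crop pixel 585,230) is still held between the pads and has crossed over. Next is the far leg.

arm_command:
  commands:
    - [[0.08, 0.005, 0, 0, 0, 0, 1], [0.08, 0.005, -0.01, 0, 0, 0, 1], [0.08, 0.005, -0.01, 0, 0, 0, 1], [0.08, 0.005, -0.02, 0, 0, 0, 1], [0.08, 0.005, -0.02, 0, 0, 0, 1], [0.08, 0.005, -0.02, 0, 0, 0, 1], [0.05, 0, -0.01, 0, 0, 0, 1], [0, 0, 0, 0, 0, 0, 1]]

```text
clock: 8.3
tcp_pos: [0.5381, -0.1383, 0.1786]
tool_rot: [-0.002, 0.685, 0.729, -0.001]
contact_force: [-5.1, 1.3, 0.2]
width: 0.0351
gripper_force: 12.0
```

arm_command:
  commands:
    - [[0, 0, 0, 0, 0, 0, 0], [0, 0, 0, 0, 0, 0, -0.5], [0, 0, 0, 0, 0, 0, -1], [0, 0, 0, 0, 0, 0, -1], [0, 0, 0, 0, 0, 0, -1], [0, 0, 0, 0, 0, 0, -1], [0, 0, 0, 0, 0, 0, -1], [0, 0, 0, 0, 0, 0, -1]]

```text
clock: 9.1
tcp_pos: [0.5392, -0.1387, 0.1797]
tool_rot: [0.0, 0.685, 0.729, 0.0]
contact_force: [-0.3, 0.3, 0.2]
width: 0.0919
gripper_force: 0.0
```

arm_command:
  commands:
    - [[0, 0, 0.1, 0, 0, 0, -1], [0, 0, 0.2, 0, 0, 0, -1], [0, 0, 0.4, 0, 0, 0, -1], [0, 0, 0.4, 0, 0, 0, -1], [0, 0, 0.4, 0, 0, 0, -1], [0, 0, 0, 0, 0, 0, -1], [0, 0, 0, 0, 0, 0, -1], [0, 0, 0, 0, 0, 0, -1]]

```text
clock: 9.9
tcp_pos: [0.5383, -0.1382, 0.3286]
tool_rot: [-0.001, 0.685, 0.729, -0.0]
contact_force: [0.1, -0.3, 0.4]
width: 0.0931
gripper_force: 0.0
```

Run:
```python
from h import *
b=snap('side','e')
cv2.imwrite('pics/e2.png',cv2.resize(cv2.imread('pics/e.png')[80:280,320:520],(600,600),interpolation=2))
s=manip.state();print(s['tcp_pos'],s['contact_force'],s['width'])
print('expected far home',proj(b,[.539,-.137,.18]),'limit',proj(b,[.524,-.138,.186]))
```

```text
[ 0.53829835 -0.13818258  0.32826202] [-1.11839662 -0.04528079 -0.77372535] 0.09300911003406044
expected far home [[396.82773969 172.56721768]] limit [[406.94640216 169.16381386]]
```

View pics/e2.png

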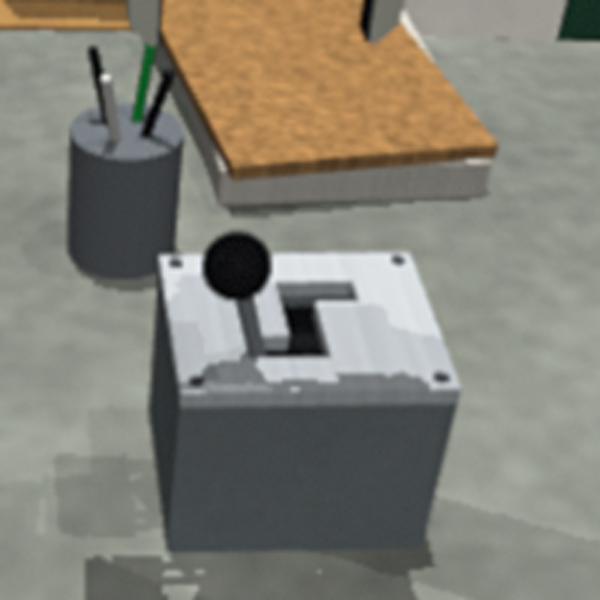

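The ball is free at crop pixel (237,265), which is full-image (399,168). That matches fully home, and the gripper is well clear above it.

```bash
python3 -c "
from station import manip
print(manip.job_done())"
```

```text
the job is handed in; nothing more can be done
None
```

The zigzag lever went through the gate to the far end and was let go there. The last picture shows its ball at the fully home position with the gripper clear. The job was handed in at about 10 s, with no verdict returned.

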